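# Feel which parts cases are full and load them in the tray

## Robot

A 7-joint arm with a two-finger parallel gripper is mounted at the origin on the work surface; the furniture and walls round the work are solid. World frame = base frame: x ahead of the robot, y to its left, z up, the work surface at z = 0. Lengths are in mm, angles in degrees, forces in N, time in s.
With the tool pointing down it reaches from about 425 to 875 mm from the base axis. Payload 4.7 kg.
Tool frame: the origin (TCP) lies midway between the tips of the shut fingers; the grasp point (between the pads) lies 19 mm behind it; z points along the fingers, y is the line along which they close (so a half turn about z gives the same grasp; the last joint's range is limited). The gripper opens to 85 mm and grips with 20 to 120 N. Pads are 22 mm wide; open, the fingers measure 114 mm over their backs; the gripper's body (76 mm by 85 mm) begins 54 mm behind the grasp point. The pads swing forward as they close: fully open they stand 13 mm farther back than shut.
Start: joints at [76.667, 18.392, -4.016, 83.108, 1.295, 78.541, -3.26], TCP at [158.775, -630.33, 231.349] pointing down, gripper open.
Joint ranges: [-163.93, 163.93], [-17.29, 119.83], [-79.2, 71.16], [3.27, 140.29], [-89.18, 269.18], [5.43, 117.66], [-154.24, 154.24]. Speed limits (degrees/s): [147.25, 147.25, 180, 180, 180, 180, 180].

## Interface

Orientations are given as [roll, pitch, yaw] about the fixed x, y, z axes, in that order (R = Rz(yaw) Ry(pitch) Rx(roll)).
In Python, from workcell import r, optics, close_job gives the robot as it stands.
- The arm moves only by the tool servo_tool, never from a script. Its argument "targets" is a list of rows, each a list of 7 numbers: the closure in counts, from 0 (fully open) to 255 (shut), then the shift along the tool's x, y, z in mm, then the turn, a rotation vector about the tool's x, y, z in rad. In form: [[gripper, dx, dy, dz, wx, wy, wz], ...]. A call has exactly 8 rows; each row is the pose to reach, as a shift and turn from the pose commanded when the call began, along the tool's axes at that moment; what a row does not reach only later rows make up. A row lasts 1/10 s, in which the tool goes at most 50 mm and 8.59 degrees, less where a joint would pass 70% of its speed; a pose out of reach is approached as far as the arm can. A call with a gripper value outside its range is refused whole. The fingers move at their own pace and stop on an object; "grip_force" is the grip in N (left out, the last holds). Time passes only in rows, so rows that repeat a pose let the fingers close, or fill a call up. It gives the time, the measured TCP pose, the force, the opening and the grip force at its end, in the units of the state.
- r.sense(): the state, without advancing time (a new reading comes with each control period).
- optics.grab_frame(name): name is "side" or "top" or "wrist"; returns the picture (400x640x3 uint8, blue, green, red); there is no depth.
- optics.camera_info(name): a dict with "intrinsics" (3x3 intrinsics, pixels), "k1" (the pictures are not rectified: a ray, as slopes to the right and down, at radius r is drawn at 1 + k1 r^2 times it, then the intrinsics apply), "extrinsics" (4x4, takes a point from camera to world coordinates). Camera axes: x right, y down, z forward; pixel columns grow to the right and rows downward; lengths in mm; the calibration is good to about 2 mm. A picture is of the moment at which its call begins: read the wrist's pose just before it. camera_info takes no time and is no camera call; for the wrist camera it gives the pose at the moment of the call.
- close_job(): hands the job in; it is judged then, once.
The state is a dict: "time_s": time; "joint_positions": joint angles; "joint_vel": joint speeds; "tau": joint torques, N m; "ee_pos": TCP position; "tcp_rot": TCP orientation; "force": force on the tool from outside, world axes, zero at the start; "ft_torque": the same for the moment, N m; "opening": finger opening in mm; "gripper_force": force on a finger pad.
Only numpy, scipy, OpenCV 4.12 (cv2) and the standard library are available. Lean on these libraries where they do the work, as an engineer would, in place of code of your own. Each camera call takes 0.05 s, during which the arm holds its last target. There are 200 camera calls.

## Task

Three closed parts cases look alike, but some are full and some nearly empty. Working from left to right, raise the handle end of each case a couple of centimetres with its other end resting on the bench, hold it still for a moment to feel its weight, and lower it again; leave each where it stands until all three are felt. Then carry only the full ones to the steel tray, set them down flat inside it and let go, and leave whatever is nearly empty standing on the bench where it was. Keep the cases upright and leave the tins, the steel channel and the pipe fitting where they stand.

Things in the scene. Friction and masses are not known exactly. Their poses are not given: they have to be found in the camera images.
- left_case: closed sheet-steel parts case 90 x 58 x 60 mm (long x wide x high), grey lid that does not open, bow handle on its -x end. Origin: centre of the underside, x along the length, y across, z up. Grip it across the 58 mm to carry it. Full (0.8 to 0.92 kg in all) or nearly empty (0.2 kg), contents central; unseen, changes every start. This one stands farthest left (+y) of the three, its handle pointing in towards the middle.
- left_case_bar (a point): middle of the left case's handle bar; pinch it from above, fingers closing along the case's x. The bow handle (level, 8 mm arms) stands out from the case's -x end: its cross bar along y carries a 10 mm round sleeve, 42 mm long, that turns freely; it is 81 mm from the case's origin, 36 mm out from the end face (31 mm gap), 45 mm above the underside. Raised without dragging the case along, it carries 0.36 of the weight
- left_case_foot (a point): middle of the lower edge at the left case's +x end (no handle), 45 mm from its origin; stays on the bench while the handle end is raised. Keep off the drawer cabinet behind and to the left of this case: 260 mm high, its front at x = 0.43, its near side at y = 0.26
- middle_case: closed steel parts case like left_case in every way (90 x 58 x 60 mm, same origin, axes, handle and possible weights; of the three at least one is full and at least one nearly empty). This one stands in the middle, its handle pointing to the right (-y).
- middle_case_bar (a point): middle of the middle case's handle bar; pinch it from above, fingers closing along the case's x. Sizes as for the left case
- middle_case_foot (a point): middle of the lower edge at the middle case's +x end (no handle), 45 mm from its origin; stays on the bench while the handle end is raised
- right_case: closed steel parts case like left_case in every way (90 x 58 x 60 mm, same origin, axes, handle and possible weights; of the three at least one is full and at least one nearly empty). This one stands farthest right (-y), its handle pointing away from the robot.
- right_case_bar (a point): middle of the right case's handle bar; pinch it from above, fingers closing along the case's x. Sizes as for the left case
- right_case_foot (a point): middle of the lower edge at the right case's +x end (no handle), 45 mm from its origin; stays on the bench while the handle end is raised
- steel_tray: for the full cases: shallow sheet-steel tray, 3 mm walls, rolled rim, inside floor 106 mm (x) by 176 mm (y), 4 mm thick, rim 14 mm high; fixed at the back of the bench. Takes two cases, length along the tray's x (either way round), centred 43 mm either side of its middle in y; handles stand out over the rim (45 mm behind it are free; a case may stand in front). Origin: centre of underside, x, y along its sides
- grease_tin: bystander, loose: round closed grease tin, 74 mm across, 74 mm high, in front of the gap between the middle and right cases; origin: centre of its underside, z up
- nut_tin: bystander, loose: round ribbed open tin, 71 mm across, 80 mm high, just right of the tray; origin: centre of its underside, z up
- steel_channel: bystander, loose: offcut of steel channel, 85 x 40 mm, 32 mm high, open side up, at the back, right of the ribbed tin; origin: centre of its underside, z up
- pipe_fitting: bystander, loose: brass hexagonal pipe fitting, 34 mm across, 38 mm high, standing in front of the gap between the left and middle cases; origin: centre of its underside, z up

How it is judged:
By the outcome, as a careful person would: the job done as asked, in the order asked, and still so for the second after the job is handed in, with the robot touching nothing.
It also fails if it takes over 72 s, if anything falls off the work surface, if the arm or the gripper's body presses on something with over 40 N, if the wrist force passes 120 N, or if a joint passes its speed limit or range.

## Working session

There is one attempt and no reset: what is moved stays moved. The work goes in short steps, Python scripts to look and compute and a tool call to move; the robot and the scene stay as the last step left them, time stands still between calls to the robot, and variables do not carry over. Pictures are saved under pics/ and viewed, at most 11 in all, crops included, and the job is handed in when it is done.

Besides the shell and the picture viewer there is one more tool, called after "Request:" by a JSON object that holds its "op" and its "data", one argument or row to a line. servo_tool: Moves the arm, as the interface text tells. Its arguments: {"type":"object","properties":{"targets":{"type":"array"},"grip_force":{"type":"number"}},"required":["targets"]}

```bash
ls; mkdir -p pics; python3 - <<'E'
from workcell import r, optics
import cv2
s=r.sense(); print(s)
for n in ("top","side"):
    c=optics.camera_info(n); print(n,c)
    cv2.imwrite(f"pics/{n}0.png",optics.grab_frame(n))
E
```

```text
pics
{'time_s': 0.0, 'joint_positions': array([76.67041296, 18.43863673, -4.01564759, 83.17531383,  1.29583246,
       78.53985918, -3.25981504]), 'joint_vel': array([ 0.00736041,  0.04233356, -0.05586096, -0.07030106, -0.09143205,
        0.05053255,  0.0573602 ]), 'tau': array([-1.20562408e-04, -4.93587649e+01, -3.82226827e-01, -3.14335942e+01,
        1.30580142e-02,  1.12691021e-02, -3.75071707e-06]), 'ee_pos': array([ 158.57893784, -629.80756454,  230.22469559]), 'tcp_rot': array([-1.79891480e+02,  6.51520534e-03,  1.41398132e+01]), 'force': array([ 0.59920304,  0.08784689, -0.01156636]), 'ft_torque': array([-0.00993645, -0.01648146, -0.04468664]), 'gripper_force': 0.0, 'opening': 85.28993825853593}
top {'intrinsics': array([[417.59366696,   0.        , 316.45457055],
       [  0.        , 417.59366696, 201.36085179],
       [  0.        ,   0.        ,   1.        ]]), 'k1': -0.11047094151652187, 'extrinsics': array([[-1.51236020e-02, -9.82076127e-01,  1.87876973e-01,
         2.26445810e+02],
       [-9.99868642e-01,  1.37586259e-02, -8.56729459e-03,
        -3.25042852e+01],
       [ 5.82880650e-03, -1.87981863e-01, -9.82155204e-01,
         1.13758760e+03],
       [ 0.00000000e+00,  0.00000000e+00,  0.00000000e+00,
         1.00000000e+00]])}
side {'intrinsics': array([[417.95137881,   0.        , 325.18458403],
       [  0.        , 417.95137881, 194.1363426 ],
       [  0.        ,   0.        ,   1.        ]]), 'k1': 0.01871417977622859, 'extrinsics': array([[-9.96741060e-01, -3.80252565e-02,  7.11430825e-02,
         3.67128169e+02],
       [-8.00471817e-02,  5.75400994e-01, -8.13944805e-01,
         6.77827611e+02],
       [-9.98534037e-03, -8.16987011e-01, -5.76569611e-01,
         5.78068415e+02],
       [ 0.00000000e+00,  0.00000000e+00,  0.00000000e+00,
         1.00000000e+00]])}
```

View pics/top0.png

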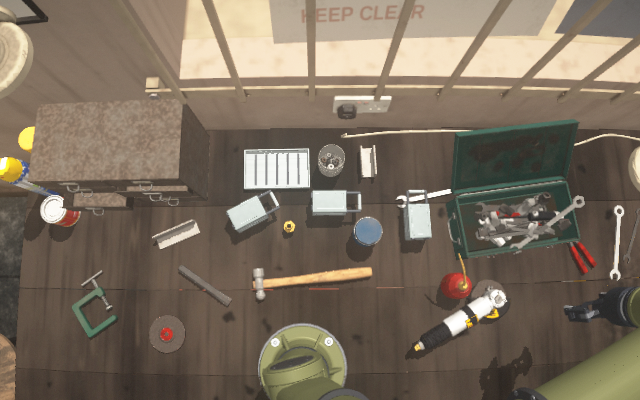

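View pics/side0.png

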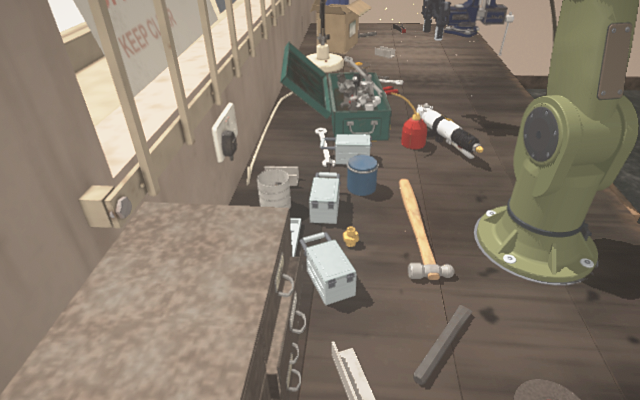

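```bash
cat > h.py <<'E'
import numpy as np, cv2
from scipy.spatial.transform import Rotation as Ro
from workcell import r, optics
def cast(name,px,z,info=None):
    """pixels -> world points on plane z"""
    c=info or optics.camera_info(name); K,k,T=c["intrinsics"],c["k1"],c["extrinsics"]
    px=np.atleast_2d(np.array(px,float)); d=(px-K[:2,2])/K[0,0]; s=d.copy()
    for _ in range(20): s=d/(1+k*(s**2).sum(1,keepdims=True))
    D=np.c_[s,np.ones(len(s))]@T[:3,:3].T; o=T[:3,3]
    return o+D*((z-o[2])/D[:,2])[:,None]
def proj(name,P,info=None):
    c=info or optics.camera_info(name); K,k,T=c["intrinsics"],c["k1"],c["extrinsics"]
    p=(np.atleast_2d(P)-T[:3,3])@T[:3,:3]; s=p[:,:2]/p[:,2:]
    s=s*(1+k*(s**2).sum(1,keepdims=True)); return s*K[0,0]+K[:2,2]
def move(pos,yaw,rpy=None):
    """tool-frame shift and rotvec from the present pose to TCP pos, tool down with given yaw"""
    s=r.sense(); R=Ro.from_euler('xyz',s["tcp_rot"],degrees=True)
    G=Ro.from_euler('xyz',[180,0,yaw],degrees=True)
    print("shift",np.round(R.inv().apply(np.array(pos)-s["ee_pos"]),1),"turn",np.round((R.inv()*G).as_rotvec(),3),
      "| t",round(s["time_s"],2),"pos",np.round(s["ee_pos"],1),"rot",np.round(s["tcp_rot"],2),"F",np.round(s["force"],2),"q",np.round(s["joint_positions"],0))
E
python3 - <<'E'
from h import *
im=cv2.imread("pics/top0.png")
x0,y0,x1,y1=225,140,445,260
cv2.imwrite("pics/c0.png",cv2.resize(im[y0:y1,x0:x1],None,fx=3.6,fy=3.6,interpolation=cv2.INTER_CUBIC))
hsv=cv2.cvtColor(im,cv2.COLOR_BGR2HSV)
m=((hsv[...,2]>140)&(hsv[...,0]>75)&(hsv[...,0]<110)).astype(np.uint8)
n,l,st,ce=cv2.connectedComponentsWithStats(m)
for i in range(1,n):
    if st[i,4]>100 and 140<ce[i,1]<260 and 220<ce[i,0]<450:
        c,_=cv2.findContours((l==i).astype(np.uint8),0,2); rc=cv2.minAreaRect(c[0]); print(st[i],ce[i],rc)
        print(np.round(cast("top",cv2.boxPoints(rc),60),0)[:,:2].tolist())
E
```

```text
[356 218  26  26 512] [368.09765625 230.3515625 ] ((368.5, 230.5), (25.0, 25.0), 90.0)
[[387.0, -145.0], [386.0, -210.0], [320.0, -207.0], [322.0, -142.0]]
```

View pics/c0.png

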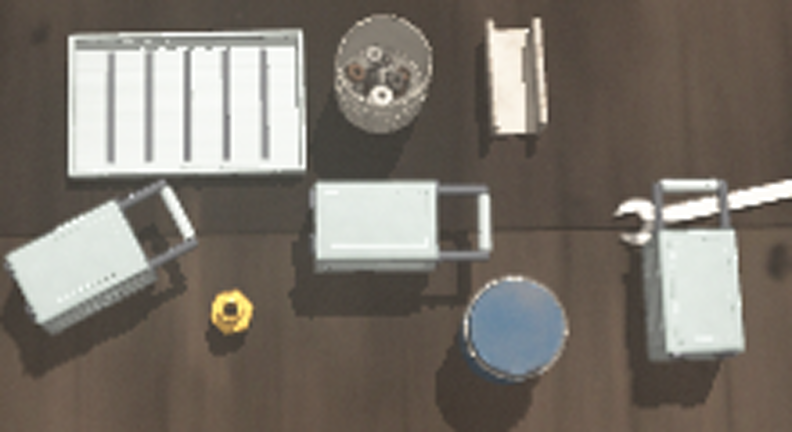

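The crop (3.6×, offset 225,140) shows these positions:
- **Sleeves:** left (178,215), middle (484,222), right (690,186).
- **Lid corners:** left (5,258), (118,200), (155,267), (42,325). Middle (314,182)–(436,260). Right (660,230)–(745,352).
- **Tray rim:** (68,33)–(304,176).

```bash
cat > a.py <<'E'
from h import *
f=lambda P,z: cast("top",np.array(P)/3.6+[225-.36,140-.36],z)[:,:2]
lids=dict(left=[(5,258),(118,200),(155,267),(42,325)],middle=[(314,182),(436,182),(436,260),(316,260)],right=[(660,230),(732,228),(745,352),(668,355)])
bars=dict(left=(178,215),middle=(484,222),right=(690,186))
for n in lids:
    L=f(lids[n],60); b=f([bars[n]],45)[0]; c=L.mean(0); d=c-b
    print(n,"bar",b.round(),"lid c",c.round(),"dist",np.hypot(*d).round(1),"yaw",np.degrees(np.arctan2(d[1],d[0])).round(1),"edges",[np.hypot(*(L[i]-L[i-3])).round() for i in range(4)])
T=f([(68,33),(302,30),(304,175),(70,177)],14); print("tray",T.round().tolist(),T.mean(0).round(1))
print("nut",f([(383,70)],80),"chan",f([(515,80)],32),"grease",f([(516,328)],74),"fit",f([(231,311)],38))
c=optics.camera_info("wrist"); s=r.sense(); R=Ro.from_euler('xyz',s["tcp_rot"],degrees=True).as_matrix()
print("wrist cam in tool: t",(R.T@(c["extrinsics"][:3,3]-s["ee_pos"])).round(1),(R.T@c["extrinsics"][:3,:3]).round(2).tolist(),c["intrinsics"][0,0],c["k1"])
move([500,40,200],62)
E
python3 a.py
```

```text
left bar [442.  71.] lid c [405. 141.] dist 79.1 yaw 117.9 edges [np.float64(92.0), np.float64(57.0), np.float64(92.0), np.float64(57.0)]
middle bar [ 434. -156.] lid c [433. -75.] dist 81.0 yaw 90.6 edges [np.float64(90.0), np.float64(58.0), np.float64(87.0), np.float64(58.0)]
right bar [ 459. -312.] lid c [ 378. -312.] dist 81.5 yaw 179.9 edges [np.float64(54.0), np.float64(92.0), np.float64(57.0), np.float64(92.0)]
tray [[595.0, 161.0], [595.0, -22.0], [478.0, -23.0], [479.0, 157.0]] [536.9  68.3]
nut [[541.55787456 -81.82246489]] chan [[ 546.73184975 -184.97344623]] grease [[ 351.26419229 -172.82112773]] fit [[371.20732713  32.2354726 ]]
wrist cam in tool: t [  70.1   -0.5 -142.5] [[-0.0, -0.96, -0.27], [1.0, -0.0, 0.0], [-0.0, -0.27, 0.96]] 279.0269390514705 -0.01229863313925223
shift [ 494.7 -566.1   31.2] turn [-0.002 -0.001 -0.835] | t 0.1 pos [ 158.6 -629.8  230.3] rot [-1.799e+02  1.000e-02  1.414e+01] F [-0.02  0.53  0.23] q [77. 18. -4. 83.  1. 79. -3.]
```

```bash
cat >> h.py <<'E'
def chain(*W):
    """W: (pos,yaw) waypoints; prints each leg as a shift/turn from the previous one (first from the present pose)"""
    s=r.sense(); p=s["ee_pos"]; R=Ro.from_euler('xyz',s["tcp_rot"],degrees=True)
    print("t",round(s["time_s"],2),"pos",np.round(p,1),"rot",np.round(s["tcp_rot"],2),"F",np.round(s["force"],2),"q",np.round(s["joint_positions"]),"open",round(s["opening"],1))
    for q,y in W:
        G=Ro.from_euler('xyz',[180,0,y],degrees=True); q=np.array(q,float)
        print("shift",np.round(R.inv().apply(q-p),1),"turn",np.round((R.inv()*G).as_rotvec(),3)); p,R=q,G
E
python3 -c "
from h import *
chain(([430,-330,230],14),([445,71,190],28))"
```

```text
t 0.1 pos [ 158.6 -629.8  230.3] rot [-1.799e+02  1.000e-02  1.414e+01] F [-0.02  0.53  0.23] q [77. 18. -4. 83.  1. 79. -3.] open 85.4
shift [ 336.4 -224.5    0.7] turn [-0.002  0.     0.002]
shift [ 111.6 -385.5   40. ] turn [-0.     0.    -0.244]
```

Request:
{"op": "servo_tool", "data": {
  "targets": [
    [0, 42, -28, 0, 0, 0, 0],
    [0, 84, -56, 0, 0, 0, 0],
    [0, 126, -84, 0, 0, 0, 0],
    [0, 168, -112, 0, 0, 0, 0],
    [60, 210, -140, 0, 0, 0, 0],
    [100, 252, -168, 0, 0, 0, 0],
    [120, 294, -196, 0, 0, 0, 0],
    [120, 336, -224, 0, 0, 0, 0]
  ],
  "grip_force": 60
}}

```text
time_s: 0.9
ee_pos: [428.1, -332.0, 231.1]
tcp_rot: [180.0, 0.0, 14.1]
force: [0.2, -0.7, 0.2]
opening: 45.2
gripper_force: 0.0
```

Request:
{"op": "servo_tool", "data": {
  "targets": [
    [150, 14, -48, 5, 0, 0, -0.03],
    [150, 28, -96, 10, 0, 0, -0.06],
    [150, 42, -144, 15, 0, 0, -0.09],
    [150, 56, -192, 20, 0, 0, -0.12],
    [150, 70, -240, 25, 0, 0, -0.15],
    [150, 84, -288, 30, 0, 0, -0.18],
    [150, 98, -336, 35, 0, 0, -0.21],
    [150, 112, -385, 40, 0, 0, -0.244]
  ]
}}

```text
time_s: 1.7
ee_pos: [441.2, 65.7, 191.3]
tcp_rot: [179.9, 0.0, 28.2]
force: [0.3, 1.0, 0.1]
opening: 35.4
gripper_force: 0.0
```

```bash
cat > look.py <<'E'
from h import *
import sys
chain()
c=optics.camera_info("wrist"); im=optics.grab_frame("wrist"); n=sys.argv[1]
cv2.imwrite(f"pics/{n}.png",im); np.savez(f"pics/{n}.npz",**c)
E
python3 look.py w1
```

```text
t 1.7 pos [441.2  65.7 191.3] rot [1.7995e+02 1.0000e-02 2.8180e+01] F [0.34 0.99 0.1 ] q [ 34.  -5. -43. 112.  -3.  71. -70.] open 35.4
```

View pics/w1.png

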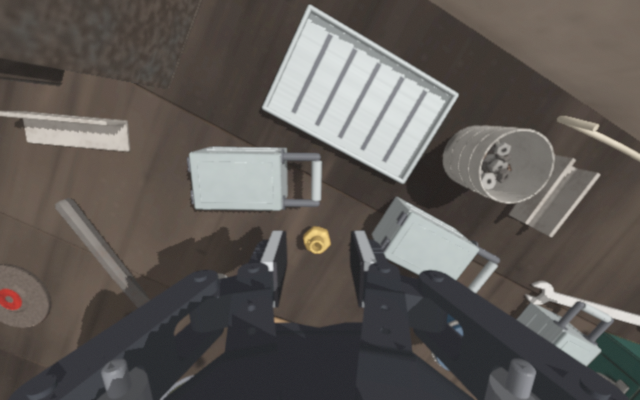

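The wrist picture shows the left sleeve centred at (316,181) and its lid from (192,150) to (286,208). The middle sleeve is at (481,270) and the tray rim corners are at (310,8), (457,95), (405,182) and (264,107).

```bash
cat > b.py <<'E'
from h import *
c=dict(np.load("pics/w1.npz"))
f=lambda P,z: cast("wrist",P,z,c)[:,:2]
print("left bar",f([(316,181)],45),"lid",f([(192,152),(286,150),(286,207),(192,208)],60).mean(0))
print("mid bar",f([(483,271)],45)); T=f([(310,8),(457,95),(405,182),(264,107)],14);print("tray",T.round(),T.mean(0))
b=f([(316,181)],45)[0]
im=cv2.imread("pics/w1.png"); hsv=cv2.cvtColor(im,cv2.COLOR_BGR2HSV)[150:215,300:335]
m=((hsv[...,2]>150)&(hsv[...,1]<60)).astype(np.uint8); c_,_=cv2.findContours(m,0,2); k=max(c_,key=cv2.contourArea); rc=cv2.minAreaRect(k); print(rc)
p=cv2.boxPoints(rc)+[300,150]; i=np.argsort(p[:,1]); a=f([p[i[:2]].mean(0),p[i[2:]].mean(0)],45); print("sleeve ends",a,a.mean(0),np.degrees(np.arctan2(*(a[0]-a[1])[::-1])),"len",np.hypot(*(a[0]-a[1])))
chain(([a.mean(0)[0],a.mean(0)[1],26],28))
E
python3 b.py
```

```text
left bar [[443.96297579  69.39330849]] lid [411.37180317 139.71242074]
mid bar [[ 441.00153745 -154.36859753]]
tray [[592. 155.]
 [594. -24.]
 [486. -27.]
 [484. 155.]] [539.1147151   65.02783166]
((16.444873809814453, 30.484580993652344), (8.135750770568848, 39.15156555175781), 1.5911402702331543)
sleeve ends [[463.32083206  78.5480267 ]
 [425.29522996  59.56341074]] [444.30803101  69.05571872] 26.53106638782855 len 42.50131831464536
t 1.75 pos [440.4  75.5 191.1] rot [-1.7978e+02 -1.4000e-01  2.8880e+01] F [-1.24  6.86  0.03] q [ 34.  -5. -44. 112.  -4.  71. -70.] open 35.1
shift [-1.000e-01  8.100e+00  1.651e+02] turn [-0.004 -0.002  0.015]
```

Request:
{"op": "servo_tool", "data": {
  "targets": [
    [178, 0, 0, 25, 0, 0, 0.02],
    [178, 0, 0, 55, 0, 0, 0.02],
    [178, 0, 0, 85, 0, 0, 0.02],
    [178, 0, 0, 105, 0, 0, 0.02],
    [178, 0, 0, 111, 0, 0, 0.02],
    [178, 0, 0, 111, 0, 0, 0.02],
    [178, 0, 0, 111, 0, 0, 0.02],
    [178, 0, 0, 111, 0, 0, 0.02]
  ]
}}

```text
time_s: 2.55
ee_pos: [442.8, 63.9, 81.8]
tcp_rot: [179.9, -0.1, 27.0]
force: [-0.8, -0.6, 0.1]
opening: 26.0
gripper_force: 0.0
```

```bash
python3 look.py w2; python3 -c "
from h import *
chain(([443.5,70,26],27))"
```

```text
t 2.55 pos [442.8  63.9  81.8] rot [ 1.7992e+02 -1.1000e-01  2.6970e+01] F [-0.78 -0.64  0.09] q [ 33.   4. -45. 120.   3.  58. -77.] open 26.0
t 2.6 pos [442.7  63.8  81.7] rot [ 1.7992e+02 -1.0000e-01  2.6960e+01] F [-0.75 -0.36  1.24] q [ 33.   4. -45. 120.   3.  58. -77.] open 26.1
shift [ 3.4 -5.2 55.7] turn [ 0.001 -0.002 -0.001]
```

View pics/w2.png

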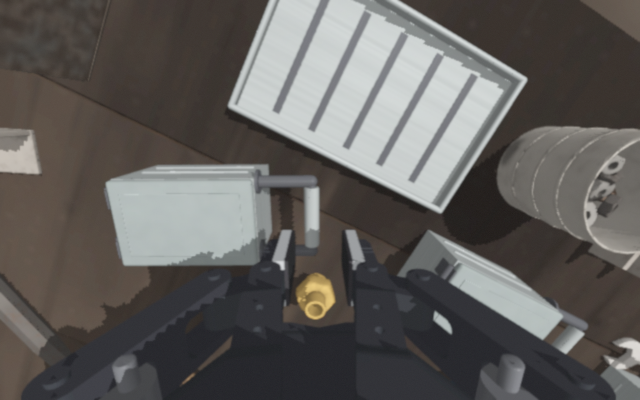

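The sleeve runs from (313,188) to (312,247), centred at (312,217). The fingers straddle column 318, just in front of the bar.

```bash
python3 -c "
from h import *
c=dict(np.load('pics/w2.npz'))
b=cast('wrist',[(312.5,217)],45,c)[0]; print(b)
print(cast('wrist',[(313.5,190),(312,245)],45,c))
chain(([b[0],b[1],26],27))"
```

```text
[444.72841795  69.15637102  45.        ]
[[462.05375947  77.1083259   45.        ]
 [425.86799282  60.08544066  45.        ]]
t 2.6 pos [442.7  63.8  81.7] rot [ 1.7992e+02 -1.0000e-01  2.6960e+01] F [-0.75 -0.36  1.24] q [ 33.   4. -45. 120.   3.  58. -77.] open 26.1
shift [ 4.1 -3.9 55.7] turn [ 0.001 -0.002 -0.001]
```

Request:
{"op": "servo_tool", "data": {
  "targets": [
    [178, 4, -4, 0, 0, 0, 0.01],
    [178, 4, -4, 5, 0, 0, 0.01],
    [178, 4, -4, 20, 0, 0, 0.01],
    [178, 4, -4, 38, 0, 0, 0.01],
    [178, 4, -4, 52, 0, 0, 0.01],
    [178, 4, -4, 55, 0, 0, 0.01],
    [178, 4, -4, 55, 0, 0, 0.01],
    [178, 4, -4, 55, 0, 0, 0.01]
  ],
  "grip_force": 40
}}

```text
time_s: 3.4
ee_pos: [444.0, 69.5, 26.1]
tcp_rot: [180.0, -0.0, 26.4]
force: [0.3, -0.3, 0.3]
opening: 25.8
gripper_force: 0.0
```

Request:
{"op": "servo_tool", "data": {
  "targets": [
    [210, 0, 0, 0, 0, 0, 0],
    [230, 0, 0, 0, 0, 0, 0],
    [255, 0, 0, 0, 0, 0, 0],
    [255, 0, 0, 0, 0, 0, 0],
    [255, 0, 0, 0, 0, 0, 0],
    [255, 0, 0, 0, 0, 0, 0],
    [255, 0, 0, 0, 0, 0, 0],
    [255, 0, 0, 0, 0, 0, 0]
  ]
}}

```text
time_s: 4.2
ee_pos: [444.2, 68.9, 25.9]
tcp_rot: [179.9, -0.0, 26.4]
force: [1.1, -1.7, 4.7]
opening: 8.2
gripper_force: 39.2
```

Request:
{"op": "servo_tool", "data": {
  "targets": [
    [255, 0, -0.8, -2, 0, 0, 0],
    [255, 0, -2.2, -6, 0, 0, 0],
    [255, 0, -4.5, -11, 0, 0, 0],
    [255, 0, -7, -16, 0, 0, 0],
    [255, 0, -9, -20, 0, 0, 0],
    [255, 0, -9.6, -21, 0, 0, 0],
    [255, 0, -9.6, -21, 0, 0, 0],
    [255, 0, -9.6, -21, 0, 0, 0]
  ]
}}

```text
time_s: 5.0
ee_pos: [439.1, 77.9, 46.5]
tcp_rot: [-180.0, 0.0, 26.4]
force: [-0.6, 0.2, -1.6]
opening: 8.4
gripper_force: 39.0
```

Request:
{"op": "servo_tool", "data": {
  "targets": [
    [255, 0, 0, 0, 0, 0, 0],
    [255, 0, 0, 0, 0, 0, 0],
    [255, 0, 0, 0, 0, 0, 0],
    [255, 0, 0, 0, 0, 0, 0],
    [255, 0, 0, 0, 0, 0, 0],
    [255, 0, 0, 0, 0, 0, 0],
    [255, 0, 0, 0, 0, 0, 0],
    [255, 0, 0, 0, 0, 0, 0]
  ]
}}

```text
time_s: 5.8
ee_pos: [439.2, 77.8, 46.6]
tcp_rot: [180.0, 0.0, 26.4]
force: [-1.0, 0.3, -1.1]
opening: 8.5
gripper_force: 39.0
```

```bash
cat > feel.py <<'E'
from h import *
F=[]
for i in range(8): F.append(r.sense()["force"]); optics.grab_frame("side")
F=np.array(F); print(F.mean(0).round(2),F.std(0).round(2)); chain()
s=r.sense(); R=Ro.from_euler('xyz',s["tcp_rot"],degrees=True); print("F tool",R.inv().apply(F.mean(0)).round(2))
E
python3 feel.py
```

```text
[-0.83  0.44 -1.04] [0.39 0.51 0.69]
t 6.2 pos [439.2  77.9  46.6] rot [180.    0.   26.4] F [-0.67  0.47 -1.21] q [ 30.   8. -45. 121.   7.  53. -83.] open 8.4
F tool [-0.55 -0.77  1.04]
```

Left reads about −1.0 N, so it is nearly empty (a full one would give about −3 N). I'll lower it, release and rise.

Request:
{"op": "servo_tool", "data": {
  "targets": [
    [255, 0, 1.5, 3, 0, 0, 0],
    [255, 0, 4, 8, 0, 0, 0],
    [255, 0, 6.5, 13, 0, 0, 0],
    [255, 0, 8.5, 18, 0, 0, 0],
    [255, 0, 9.4, 20.5, 0, 0, 0],
    [255, 0, 9.6, 21, 0, 0, 0],
    [255, 0, 9.6, 21, 0, 0, 0],
    [220, 0, 9.6, 21, 0, 0, 0]
  ]
}}

```text
time_s: 7.0
ee_pos: [443.6, 69.6, 25.7]
tcp_rot: [-180.0, -0.0, 26.4]
force: [-0.5, -0.2, -0.0]
opening: 11.8
gripper_force: 0.0
```

Request:
{"op": "servo_tool", "data": {
  "targets": [
    [178, 0, 0, 0, 0, 0, 0],
    [178, 0, 0, 0, 0, 0, 0],
    [178, 0, 0, 0, 0, 0, 0],
    [178, 0, 0, -15, 0, 0, 0],
    [178, 0, 0, -40, 0, 0, 0],
    [178, 0, 0, -70, 0, 0, 0],
    [178, 0, 0, -90, 0, 0, 0],
    [178, 0, 0, -94, 0, 0, 0]
  ]
}}

```text
time_s: 7.8
ee_pos: [445.2, 69.5, 121.9]
tcp_rot: [179.8, -0.2, 26.4]
force: [-0.0, 0.3, -0.6]
opening: 25.8
gripper_force: 0.0
```

```bash
python3 -c "
from h import *
chain(([436,-152,100],0))"
```

```text
t 7.8 pos [445.2  69.5 121.9] rot [179.84  -0.22  26.4 ] F [-0.01  0.31 -0.55] q [ 33.   1. -45. 117.   1.  62. -76.] open 25.8
shift [-106.9  194.3   22. ] turn [ 0.002 -0.004  0.461]
```

Request:
{"op": "servo_tool", "data": {
  "targets": [
    [178, -12, 22, 2, 0, 0, 0.05],
    [178, -30, 55, 6, 0, 0, 0.13],
    [178, -50, 91, 11, 0, 0, 0.22],
    [178, -70, 127, 15, 0, 0, 0.31],
    [178, -88, 160, 19, 0, 0, 0.39],
    [178, -101, 184, 22, 0, 0, 0.44],
    [178, -107, 194, 22, 0, 0, 0.46],
    [178, -107, 194, 22, 0, 0, 0.46]
  ]
}}

```text
time_s: 8.6
ee_pos: [433.4, -153.0, 96.9]
tcp_rot: [-179.9, 0.1, -0.1]
force: [-0.3, 0.2, -0.3]
opening: 25.9
gripper_force: 0.0
```

Request:
{"op": "servo_tool", "data": {
  "targets": [
    [178, 0, 0, 4, 0, 0, 0],
    [178, 0, 0, 10, 0, 0, 0],
    [178, 0, 0, 16, 0, 0, 0],
    [178, 0, 0, 18, 0, 0, 0],
    [178, 0, 0, 18, 0, 0, 0],
    [178, 0, 0, 18, 0, 0, 0],
    [178, 0, 0, 18, 0, 0, 0],
    [178, 0, 0, 18, 0, 0, 0]
  ]
}}

```text
time_s: 9.4
ee_pos: [434.1, -152.2, 79.8]
tcp_rot: [180.0, -0.0, 0.0]
force: [-0.1, 0.0, -1.0]
opening: 25.7
gripper_force: 0.0
```

```bash
cat > sl.py <<'E'
# bright sleeve near the expected bar, from the last look: sl.py name ex ey yaw
from h import *
import sys
n=sys.argv[1]; ex,ey,yaw=map(float,sys.argv[2:5]); c=dict(np.load(f"pics/{n}.npz")); im=cv2.imread(f"pics/{n}.png")
u,v=proj("wrist",[ex,ey,45],c)[0].round().astype(int); print("expect px",u,v)
h=cv2.cvtColor(im,cv2.COLOR_BGR2HSV); x0,y0=max(u-25,0),max(v-45,0); s=h[y0:v+45,x0:u+25]
m=((s[...,2]>int(sys.argv[5]) if len(sys.argv)>5 else (s[...,2]>140))&(s[...,1]<60)).astype(np.uint8); C,_=cv2.findContours(m,0,2)
for k in C:
    if cv2.contourArea(k)>100:
        rc=cv2.minAreaRect(k); p=cv2.boxPoints(rc)+[x0,y0]; i=np.argsort(p[:,1]); a=cast("wrist",[p[i[:2]].mean(0),p[i[2:]].mean(0)],45,c)
        print("px",rc[0][0]+x0,rc[0][1]+y0,"size",rc[1],"mid",a.mean(0)[:2].round(1),"ang",np.degrees(np.arctan2(*(a[0]-a[1])[1::-1])).round(1),"len",np.hypot(*(a[0]-a[1])[:2]).round(1))
        q=a.mean(0); q[2]=26; chain((q,yaw))
E
python3 look.py w3; python3 sl.py w3 436 -154 0
```

```text
t 9.4 pos [ 434.1 -152.2   79.8] rot [ 1.7998e+02 -2.0000e-02  4.0000e-02] F [-0.13  0.03 -0.96] q [ 47.   5. -32. 118.   3.  58. -76.] open 25.7
expect px 321 221
px 326.8286552429199 221.95494842529297 size (13.797491073608398, 58.34148025512695) mid [ 434.6 -157.7] ang -1.5 len 42.3
t 9.45 pos [ 434.  -152.2   79.8] rot [ 1.7998e+02 -2.0000e-02  4.0000e-02] F [-0.38  0.62  0.69] q [ 47.   5. -32. 118.   3.  58. -76.] open 25.9
shift [ 0.5  5.4 53.8] turn [ 0.    -0.     0.001]
```

Request:
{"op": "servo_tool", "data": {
  "targets": [
    [178, 0.5, 3, 0, 0, 0, -0.01],
    [178, 0.5, 5.4, 4, 0, 0, -0.01],
    [178, 0.5, 5.4, 20, 0, 0, -0.01],
    [178, 0.5, 5.4, 38, 0, 0, -0.01],
    [178, 0.5, 5.4, 51, 0, 0, -0.01],
    [178, 0.5, 5.4, 54, 0, 0, -0.01],
    [178, 0.5, 5.4, 54, 0, 0, -0.01],
    [190, 0.5, 5.4, 54, 0, 0, -0.01]
  ]
}}

```text
time_s: 10.25
ee_pos: [435.0, -157.6, 26.1]
tcp_rot: [180.0, -0.0, 0.6]
force: [-0.1, -0.6, -0.5]
opening: 21.6
gripper_force: 0.0
```

Request:
{"op": "servo_tool", "data": {
  "targets": [
    [210, 0, 0, 0, 0, 0, 0],
    [230, 0, 0, 0, 0, 0, 0],
    [255, 0, 0, 0, 0, 0, 0],
    [255, 0, 0, 0, 0, 0, 0],
    [255, 0, 0, 0, 0, 0, 0],
    [255, 0, 0, 0, 0, 0, 0],
    [255, 0, 0, 0, 0, 0, 0],
    [255, 0, 0, 0, 0, 0, 0]
  ]
}}

```text
time_s: 11.05
ee_pos: [435.1, -157.9, 26.3]
tcp_rot: [179.9, -0.1, 0.6]
force: [-0.9, -0.3, 5.0]
opening: 8.7
gripper_force: 39.3
```

Request:
{"op": "servo_tool", "data": {
  "targets": [
    [255, 0, -0.8, -2, 0, 0, 0],
    [255, 0, -2.2, -6, 0, 0, 0],
    [255, 0, -4.5, -11, 0, 0, 0],
    [255, 0, -7, -16, 0, 0, 0],
    [255, 0, -9, -20, 0, 0, 0],
    [255, 0, -9.6, -21, 0, 0, 0],
    [255, 0, -9.6, -21, 0, 0, 0],
    [255, 0, -9.6, -21, 0, 0, 0]
  ]
}}

```text
time_s: 11.85
ee_pos: [434.4, -148.2, 46.7]
tcp_rot: [180.0, -0.0, 0.6]
force: [0.8, -4.6, -0.3]
opening: 8.7
gripper_force: 39.2
```

Request:
{"op": "servo_tool", "data": {
  "targets": [
    [255, 0, 0, 0, 0, 0, 0],
    [255, 0, 0, 0, 0, 0, 0],
    [255, 0, 0, 0, 0, 0, 0],
    [255, 0, 0, 0, 0, 0, 0],
    [255, 0, 0, 0, 0, 0, 0],
    [255, 0, 0, 0, 0, 0, 0],
    [255, 0, 0, 0, 0, 0, 0],
    [255, 0, 0, 0, 0, 0, 0]
  ]
}}

```text
time_s: 12.65
ee_pos: [434.2, -147.7, 46.5]
tcp_rot: [-180.0, 0.0, 0.6]
force: [0.7, -2.8, -0.6]
opening: 8.4
gripper_force: 39.2
```

```bash
python3 feel.py
```

```text
[ 0.95 -2.92 -1.4 ] [0.49 0.46 0.43]
t 13.05 pos [ 434.2 -147.7   46.5] rot [-1.7999e+02  1.0000e-02  6.3000e-01] F [ 1.67 -2.55 -1.13] q [ 46.   8. -32. 120.   5.  53. -78.] open 8.4
F tool [0.91 2.93 1.4 ]
```

Correcting for the horizontal push, middle looks full. I'll back the bar off a little along the case to remove the drag and confirm.

Request:
{"op": "servo_tool", "data": {
  "targets": [
    [255, 0, 1, 0, 0, 0, 0],
    [255, 0, 1.5, 0, 0, 0, 0],
    [255, 0, 1.5, 0, 0, 0, 0],
    [255, 0, 1.5, 0, 0, 0, 0],
    [255, 0, 1.5, 0, 0, 0, 0],
    [255, 0, 1.5, 0, 0, 0, 0],
    [255, 0, 1.5, 0, 0, 0, 0],
    [255, 0, 1.5, 0, 0, 0, 0]
  ]
}}

```text
time_s: 13.85
ee_pos: [434.1, -149.2, 46.5]
tcp_rot: [-180.0, 0.0, 0.6]
force: [1.3, 2.3, -4.6]
opening: 8.3
gripper_force: 38.8
```

```bash
python3 feel.py
```

```text
[ 0.36  2.12 -4.38] [0.66 0.32 0.25]
t 14.25 pos [ 434.2 -149.4   46.6] rot [1.8e+02 1.0e-02 6.2e-01] F [ 0.12  2.01 -4.52] q [ 46.   8. -32. 120.   5.  53. -78.] open 8.6
F tool [ 0.38 -2.12  4.38]
```

Middle is full: both holds give a moment of about 0.36 N·m, roughly 0.9 kg. Lowering it now.

Request:
{"op": "servo_tool", "data": {
  "targets": [
    [255, 0, 1.2, 3, 0, 0, 0],
    [255, 0, 3, 8, 0, 0, 0],
    [255, 0, 5.2, 13, 0, 0, 0],
    [255, 0, 7, 18, 0, 0, 0],
    [255, 0, 8, 20.5, 0, 0, 0],
    [255, 0, 8.4, 21, 0, 0, 0],
    [255, 0, 8.4, 21, 0, 0, 0],
    [220, 0, 8.4, 21, 0, 0, 0]
  ]
}}

```text
time_s: 15.05
ee_pos: [434.9, -157.9, 25.9]
tcp_rot: [180.0, -0.0, 0.6]
force: [-0.1, -0.0, 0.7]
opening: 11.3
gripper_force: 0.0
```

Request:
{"op": "servo_tool", "data": {
  "targets": [
    [178, 0, 0, 0, 0, 0, 0],
    [178, 0, 0, 0, 0, 0, 0],
    [178, 0, 0, 0, 0, 0, 0],
    [178, 0, 0, -15, 0, 0, 0],
    [178, 0, 0, -40, 0, 0, 0],
    [178, 0, 0, -75, 0, 0, 0],
    [178, 0, 0, -105, 0, 0, 0],
    [178, 0, 0, -110, 0, 0, 0]
  ]
}}

```text
time_s: 15.85
ee_pos: [436.9, -158.5, 139.2]
tcp_rot: [179.8, -0.3, 0.6]
force: [0.5, -0.7, -0.4]
opening: 25.9
gripper_force: 0.0
```

```bash
python3 -c "
from h import *
chain(([459,-312,80],90))"
```

```text
t 15.85 pos [ 436.9 -158.5  139.2] rot [179.81  -0.34   0.63] F [ 0.55 -0.7  -0.41] q [ 48.   1. -31. 115.   1.  64. -73.] open 25.9
shift [ 20.1 153.6  59.9] turn [ 0.007 -0.002 -1.56 ]
```

Request:
{"op": "servo_tool", "data": {
  "targets": [
    [178, 2, 14, 0, 0, 0, -0.1],
    [178, 5, 38, 0, 0, 0, -0.24],
    [178, 9, 66, 0, 0, 0, -0.38],
    [178, 13, 95, 0, 0, 0, -0.52],
    [178, 16, 120, 0, 0, 0, -0.66],
    [178, 19, 142, 0, 0, 0, -0.8],
    [178, 20, 152, 0, 0, 0, -0.94],
    [178, 20, 153, 0, 0, 0, -1.08]
  ]
}}

```text
time_s: 16.65
ee_pos: [455.3, -312.1, 134.3]
tcp_rot: [-179.9, -0.0, 62.7]
force: [-0.2, -0.5, 0.1]
opening: 25.8
gripper_force: 0.0
```

Request:
{"op": "servo_tool", "data": {
  "targets": [
    [178, 0, 0, 5, 0, 0, -0.14],
    [178, 0, 0, 15, 0, 0, -0.28],
    [178, 0, 0, 30, 0, 0, -0.4],
    [178, 0, 0, 45, 0, 0, -0.47],
    [178, 0, 0, 55, 0, 0, -0.48],
    [178, 0, 0, 58, 0, 0, -0.48],
    [178, 0, 0, 58, 0, 0, -0.48],
    [178, 0, 0, 58, 0, 0, -0.48]
  ]
}}

```text
time_s: 17.45
ee_pos: [456.5, -310.7, 78.1]
tcp_rot: [180.0, 0.0, 90.0]
force: [0.8, 0.2, 0.2]
opening: 25.8
gripper_force: 0.0
```

```bash
python3 look.py w4; python3 sl.py w4 459 -312 90
```

```text
t 17.45 pos [ 456.5 -310.7   78.1] rot [1.7996e+02 3.0000e-02 8.9960e+01] F [0.81 0.17 0.24] q [ 59.  17. -32. 106.  10.  60.  24.] open 25.8
expect px 321 226
px 314.0 233.5 size (73.0, 34.0) mid [ 454.5 -318.8] ang 89.7 len 53.9
t 17.5 pos [ 456.6 -310.8   78.3] rot [1.7995e+02 5.0000e-02 8.9970e+01] F [ 0.41 -0.26 -0.4 ] q [ 59.  17. -32. 106.  10.  60.  24.] open 25.8
shift [-7.9 -2.2 52.3] turn [ 0.001  0.001 -0.   ]
```

View pics/w4.png

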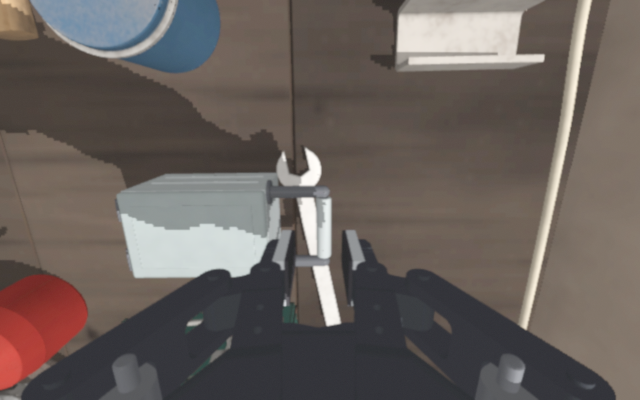

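The right sleeve runs from (324,198) to (324,258), centred at (324,228). A spanner lies flat beneath it on the bench.

```bash
python3 -c "
from h import *
c=dict(np.load('pics/w4.npz'))
b=cast('wrist',[(324,228)],45,c)[0]; print(b, cast('wrist',[(324,199),(324,258)],45,c))
chain(([b[0],b[1],27],90))"
```

```text
[ 461.25928801 -313.66203517   45.        ] [[ 461.15226843 -293.17362282   45.        ]
 [ 461.3784294  -336.24866675   45.        ]]
t 17.5 pos [ 456.6 -310.8   78.3] rot [1.7995e+02 5.0000e-02 8.9970e+01] F [ 0.41 -0.26 -0.4 ] q [ 59.  17. -32. 106.  10.  60.  24.] open 25.8
shift [-2.8  4.6 51.3] turn [ 0.001  0.001 -0.   ]
```

Request:
{"op": "servo_tool", "data": {
  "targets": [
    [178, -2, 3, 0, 0, 0, 0],
    [178, -3, 4.6, 4, 0, 0, 0],
    [178, -3, 4.6, 20, 0, 0, 0],
    [178, -3, 4.6, 36, 0, 0, 0],
    [178, -3, 4.6, 49, 0, 0, 0],
    [178, -3, 4.6, 52, 0, 0, 0],
    [178, -3, 4.6, 52, 0, 0, 0],
    [190, -3, 4.6, 52, 0, 0, 0]
  ]
}}

```text
time_s: 18.3
ee_pos: [461.0, -313.6, 25.8]
tcp_rot: [180.0, 0.0, 90.0]
force: [0.3, 0.4, 0.1]
opening: 21.8
gripper_force: 0.0
```

Request:
{"op": "servo_tool", "data": {
  "targets": [
    [210, 0, 0, 0, 0, 0, 0],
    [230, 0, 0, 0, 0, 0, 0],
    [255, 0, 0, 0, 0, 0, 0],
    [255, 0, 0, 0, 0, 0, 0],
    [255, 0, 0, 0, 0, 0, 0],
    [255, 0, 0, 0, 0, 0, 0],
    [255, 0, 0, 0, 0, 0, 0],
    [255, 0, 0, 0, 0, 0, 0]
  ]
}}

```text
time_s: 19.1
ee_pos: [460.8, -313.9, 26.1]
tcp_rot: [180.0, 0.0, 90.0]
force: [-2.1, 0.4, 6.6]
opening: 8.5
gripper_force: 39.3
```

Request:
{"op": "servo_tool", "data": {
  "targets": [
    [255, 0, -0.8, -2, 0, 0, 0],
    [255, 0, -2.2, -6, 0, 0, 0],
    [255, 0, -4.5, -11, 0, 0, 0],
    [255, 0, -7, -16, 0, 0, 0],
    [255, 0, -8.5, -20, 0, 0, 0],
    [255, 0, -9, -21, 0, 0, 0],
    [255, 0, -9, -21, 0, 0, 0],
    [255, 0, -9, -21, 0, 0, 0]
  ]
}}

```text
time_s: 19.9
ee_pos: [451.5, -313.5, 46.5]
tcp_rot: [-180.0, 0.0, 90.0]
force: [0.4, -1.1, -3.3]
opening: 8.3
gripper_force: 39.1
```

Request:
{"op": "servo_tool", "data": {
  "targets": [
    [255, 0, 0, 0, 0, 0, 0],
    [255, 0, 0, 0, 0, 0, 0],
    [255, 0, 0, 0, 0, 0, 0],
    [255, 0, 0, 0, 0, 0, 0],
    [255, 0, 0, 0, 0, 0, 0],
    [255, 0, 0, 0, 0, 0, 0],
    [255, 0, 0, 0, 0, 0, 0],
    [255, 0, 0, 0, 0, 0, 0]
  ]
}}

```text
time_s: 20.7
ee_pos: [451.5, -313.5, 46.5]
tcp_rot: [-180.0, -0.0, 90.0]
force: [-1.6, -1.5, -2.7]
opening: 8.6
gripper_force: 39.0
```

```bash
python3 feel.py
```

```text
[-0.46 -1.39 -2.82] [0.49 0.38 0.41]
t 21.1 pos [ 451.5 -313.5   46.5] rot [-179.98   -0.     89.99] F [-0.69 -0.46 -3.38] q [ 59.  19. -31. 108.  11.  56.  23.] open 8.4
F tool [-1.39 -0.46  2.82]
```

Right reads −2.8 N, so it is full. Lower and release it, then check the toolbox clearance for the carry grip.

Request:
{"op": "servo_tool", "data": {
  "targets": [
    [255, 0, 1.5, 3, 0, 0, 0],
    [255, 0, 4, 8, 0, 0, 0],
    [255, 0, 6.2, 13, 0, 0, 0],
    [255, 0, 8, 18, 0, 0, 0],
    [255, 0, 8.8, 20.5, 0, 0, 0],
    [255, 0, 9, 21, 0, 0, 0],
    [255, 0, 9, 21, 0, 0, 0],
    [220, 0, 9, 21, 0, 0, 0]
  ]
}}

```text
time_s: 21.9
ee_pos: [461.3, -313.5, 26.0]
tcp_rot: [179.9, 0.0, 90.0]
force: [0.2, -0.6, 0.1]
opening: 11.6
gripper_force: 0.0
```

Request:
{"op": "servo_tool", "data": {
  "targets": [
    [178, 0, 0, 0, 0, 0, 0],
    [178, 0, 0, 0, 0, 0, 0],
    [178, 0, 0, 0, 0, 0, 0],
    [178, 0, 0, -15, 0, 0, 0],
    [178, 0, 0, -40, 0, 0, 0],
    [178, 0, 0, -75, 0, 0, 0],
    [178, 0, 0, -110, 0, 0, 0],
    [178, 0, 0, -120, 0, 0, 0]
  ]
}}

```text
time_s: 22.7
ee_pos: [463.2, -314.7, 151.0]
tcp_rot: [179.6, 0.3, 90.0]
force: [-0.1, -0.3, 0.6]
opening: 25.9
gripper_force: 0.0
```

```bash
python3 -c "
from h import *
print(cast('top',[(449,195),(462,253)],70)[:,:2],cast('top',[(449,195),(462,253)],0)[:,:2]); print('wall',cast('top',[(250,128),(300,128)],0))
print(cast('side',[(330,137),(388,137)],0)[:,:2],cast('side',[(330,107),(388,107)],60)[:,:2])
chain(([380,-313.7,120],180))"
```

```text
[[ 442.88592047 -392.74567871]
 [ 289.36751268 -416.3170738 ]] [[ 457.07755    -416.36612678]
 [ 293.49318743 -441.48306029]]
wall [[662.28774217 146.09155319   0.        ]
 [659.82430624   1.70768673   0.        ]]
[[ 447.75250248 -432.84488415]
 [ 276.22835227 -443.15081659]] [[ 453.26987783 -513.46753283]
 [ 277.52379999 -523.24375723]]
t 22.7 pos [ 463.2 -314.7  151. ] rot [179.65   0.29  90.02] F [-0.11 -0.26  0.62] q [ 60.  13. -32. 101.   7.  67.  26.] open 25.9
shift [  1.2 -83.4  30.5] turn [ 1.00e-03  9.00e-03 -1.57e+00]
```

Request:
{"op": "servo_tool", "data": {
  "targets": [
    [150, 0, -8, 0, 0, 0, -0.1],
    [100, 0, -22, 0, 0, 0, -0.24],
    [60, 0, -40, 0, 0, 0, -0.38],
    [30, 0, -58, 0, 0, 0, -0.52],
    [25, 0, -72, 4, 0, 0, -0.66],
    [25, 0, -81, 8, 0, 0, -0.8],
    [25, 0, -83, 12, 0, 0, -0.94],
    [25, 0, -83, 15, 0, 0, -1.08]
  ]
}}

```text
time_s: 23.5
ee_pos: [376.9, -313.5, 130.6]
tcp_rot: [-180.0, -0.0, 152.2]
force: [0.2, -0.2, 0.4]
opening: 77.1
gripper_force: 0.0
```

Request:
{"op": "servo_tool", "data": {
  "targets": [
    [25, 0, 0, 5, 0, 0, -0.14],
    [25, 0, 0, 10, 0, 0, -0.28],
    [25, 0, 0, 15, 0, 0, -0.4],
    [25, 0, 0, 18, 0, 0, -0.47],
    [25, 0, 0, 18, 0, 0, -0.49],
    [25, 0, 0, 18, 0, 0, -0.49],
    [25, 0, 0, 18, 0, 0, -0.49],
    [25, 0, 0, 18, 0, 0, -0.49]
  ]
}}

```text
time_s: 24.3
ee_pos: [377.8, -313.6, 112.9]
tcp_rot: [-180.0, 0.0, 179.9]
force: [0.5, 0.6, 0.1]
opening: 77.2
gripper_force: 0.0
```

```bash
python3 look.py w5; python3 -c "
from h import *
c=dict(np.load('pics/w5.npz'));print(proj('wrist',[[x,y,60] for x,y in [(425,-285),(425,-343),(335,-343),(335,-285)]],c))"
```

```text
t 24.3 pos [ 377.8 -313.6  112.9] rot [-1.7998e+02  1.0000e-02  1.7991e+02] F [0.46 0.59 0.06] q [ 72.   7. -38. 112.   5.  62. 123.] open 77.2
[[354.01273948 269.18016405]
 [280.3889985  269.20872799]
 [275.40753578 154.75340958]
 [358.37668862 154.64341987]]
```

View pics/w5.png

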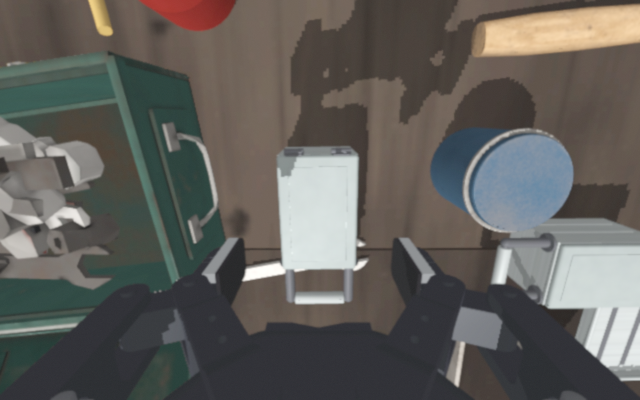

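The right case's lid corners at (278,155), (357,155), (353,269) and (282,269) fall within about 1 mm of prediction, and the fingers clear the toolbox. Descend and grip.

Request:
{"op": "servo_tool", "data": {
  "targets": [
    [25, -1, 0, 10, 0, 0, 0],
    [25, -2, 0, 30, 0, 0, 0],
    [25, -2, 0, 55, 0, 0, 0],
    [25, -2, 0, 80, 0, 0, 0],
    [25, -2, 0, 94, 0, 0, 0],
    [25, -2, 0, 97, 0, 0, 0],
    [25, -2, 0, 97, 0, 0, 0],
    [50, -2, 0, 97, 0, 0, 0]
  ],
  "grip_force": 80
}}

```text
time_s: 25.15
ee_pos: [380.5, -314.1, 16.5]
tcp_rot: [-179.9, 0.1, 180.0]
force: [0.5, -0.3, 0.8]
opening: 68.8
gripper_force: 0.0
```

Request:
{"op": "servo_tool", "data": {
  "targets": [
    [80, 0, 0, 0, 0, 0, 0],
    [110, 0, 0, 0, 0, 0, 0],
    [140, 0, 0, 0, 0, 0, 0],
    [255, 0, 0, 0, 0, 0, 0],
    [255, 0, 0, 0, 0, 0, 0],
    [255, 0, 0, -2, 0, 0, 0],
    [255, 0, 0, -8, 0, 0, 0],
    [255, 0, 0, -15, 0, 0, 0]
  ]
}}

```text
time_s: 25.95
ee_pos: [378.5, -312.7, 30.0]
tcp_rot: [179.9, -0.1, 179.9]
force: [0.9, -0.6, -8.3]
opening: 57.2
gripper_force: 86.8
```

```bash
python3 -c "
from h import *
chain(([380,-313.7,146],180),([538,109.5,146],180))"
```

```text
t 25.95 pos [ 378.5 -312.7   30. ] rot [ 1.7990e+02 -1.1000e-01  1.7995e+02] F [ 0.87 -0.63 -8.27] q [ 70.  14. -37. 116.  11.  53. 118.] open 57.2
shift [  -1.2   -0.8 -116. ] turn [ 0.002 -0.002 -0.001]
shift [-158.   423.2    0. ] turn [0. 0. 0.]
```

Request:
{"op": "servo_tool", "data": {
  "targets": [
    [255, 0, 0, -12, 0, 0, 0],
    [255, 0, 0, -30, 0, 0, 0],
    [255, 0, 0, -52, 0, 0, 0],
    [255, 0, 0, -74, 0, 0, 0],
    [255, 0, 2, -94, 0, 0, 0],
    [255, -2, 8, -108, 0, 0, 0],
    [255, -6, 20, -115, 0, 0, 0],
    [255, -15, 40, -116, 0, 0, 0]
  ]
}}

```text
time_s: 26.75
ee_pos: [394.7, -273.7, 147.5]
tcp_rot: [-179.9, 0.0, 179.8]
force: [1.3, 0.5, -8.1]
opening: 57.3
gripper_force: 87.0
```

Request:
{"op": "servo_tool", "data": {
  "targets": [
    [255, -11, 28, 0, 0, 0, 0],
    [255, -24, 62, 0, 0, 0, 0],
    [255, -38, 100, 0, 0, 0, 0],
    [255, -52, 138, 0, 0, 0, 0],
    [255, -66, 176, 0, 0, 0, 0],
    [255, -80, 214, 0, 0, 0, 0],
    [255, -94, 252, 0, 0, 0, 0],
    [255, -107, 288, 0, 0, 0, 0]
  ]
}}

```text
time_s: 27.55
ee_pos: [501.4, 17.4, 146.3]
tcp_rot: [-180.0, -0.0, -180.0]
force: [-0.4, -0.8, -8.0]
opening: 57.3
gripper_force: 87.1
```

Request:
{"op": "servo_tool", "data": {
  "targets": [
    [255, -11, 32, 0, 0, 0, 0],
    [255, -20, 58, 0, 0, 0, 0],
    [255, -28, 78, 0, 0, 0, 0],
    [255, -34, 90, 0, 0, 0, 0],
    [255, -36, 95, 0, 0, 0, 0],
    [255, -36, 95, 0, 0, 0, 0],
    [255, -36, 95, 0, 0, 0, 0],
    [255, -36, 95, 0, 0, 0, 0]
  ]
}}

```text
time_s: 28.35
ee_pos: [537.7, 108.0, 146.3]
tcp_rot: [-179.9, -0.0, 179.9]
force: [0.2, -1.8, -8.8]
opening: 57.2
gripper_force: 87.6
```

```bash
python3 look.py w6; python3 -c "
from h import *
cv2.imwrite('pics/t6.png',optics.grab_frame('top')[120:260,200:440].repeat(3,0).repeat(3,1))
chain(([538,109.5,40],180))"
```

```text
t 28.35 pos [537.7 108.  146.3] rot [-1.7993e+02 -4.0000e-02  1.7986e+02] F [ 0.21 -1.76 -8.77] q [ 35.  18. -57. 102.  16.  69.  63.] open 57.2
t 28.45 pos [537.9 108.2 146.5] rot [-1.7995e+02 -1.0000e-02  1.7986e+02] F [-0.42 -0.24 -8.77] q [ 35.  18. -57. 102.  16.  69.  63.] open 57.2
shift [ -0.2   1.4 106.5] turn [-0.001 -0.    -0.002]
```

View pics/w6.png

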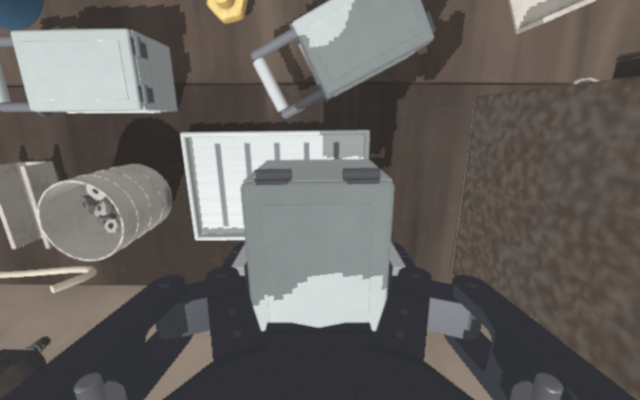

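The tray's front rim runs from (181,133) to (369,131) with its right-back inside corner near (196,240). The case hangs level at (318,245).

```bash
python3 -c "
from h import *
c=dict(np.load('pics/w6.npz'))
print('rim',cast('wrist',[(181,133),(369,131),(197,241)],14,c).round(1))
b=cast('wrist',[(243,185),(392,183)],76-16+54+11,c); print('case foot lid edge',b.round(1))
for z in (190,191): print(z,cast('wrist',[(245,183),(391,182)],z,c).round(1))"
```

```text
rim [[483.9 -24.3  14. ]
 [482.6 157.2  14. ]
 [597.7 -22.5  14. ]]
case foot lid edge [[508.9  63.1 125. ]
 [507.8 153.1 125. ]]
190 [[492.4  82.1 190. ]
 [492.1 135.2 190. ]]
191 [[492.1  82.4 191. ]
 [491.9 134.9 191. ]]
```

Request:
{"op": "servo_tool", "data": {
  "targets": [
    [255, -1, 1.4, 8, 0, 0, 0],
    [255, -1, 1.4, 28, 0, 0, 0],
    [255, -1, 1.4, 54, 0, 0, 0],
    [255, -1, 1.4, 80, 0, 0, 0],
    [255, -1, 1.4, 102, 0, 0, 0],
    [255, -1, 1.4, 116, 0, 0, 0],
    [255, -1, 1.4, 121, 0, 0, 0],
    [255, -1, 1.4, 122, 0, 0, 0]
  ]
}}

```text
time_s: 29.25
ee_pos: [539.0, 110.7, 24.3]
tcp_rot: [180.0, -0.0, 179.9]
force: [0.7, -0.3, -7.9]
opening: 57.2
gripper_force: 87.5
```

Request:
{"op": "servo_tool", "data": {
  "targets": [
    [255, 0, 0, 1, 0, 0, 0],
    [255, 0, 0, 2, 0, 0, 0],
    [255, 0, 0, 3, 0, 0, 0],
    [255, 0, 0, 4, 0, 0, 0],
    [255, 0, 0, 4, 0, 0, 0],
    [255, 0, 0, 4, 0, 0, 0],
    [255, 0, 0, 4, 0, 0, 0],
    [255, 0, 0, 4, 0, 0, 0]
  ]
}}

```text
time_s: 30.05
ee_pos: [539.5, 110.7, 21.1]
tcp_rot: [-180.0, 0.0, 180.0]
force: [-0.3, -0.4, -1.6]
opening: 57.3
gripper_force: 88.0
```

Request:
{"op": "servo_tool", "data": {
  "targets": [
    [255, 0, 0, 0.5, 0, 0, 0],
    [75, 0, 0, 0.5, 0, 0, 0],
    [60, 0, 0, 0.5, 0, 0, 0],
    [58, 0, 0, 0.5, 0, 0, 0],
    [58, 0, 0, 0.5, 0, 0, 0],
    [58, 0, 0, -10, 0, 0, 0],
    [58, 0, 0, -30, 0, 0, 0],
    [58, 0, 0, -60, 0, 0, 0]
  ]
}}

```text
time_s: 30.85
ee_pos: [537.9, 110.6, 80.6]
tcp_rot: [180.0, -0.2, 180.0]
force: [0.0, -0.0, -0.1]
opening: 65.5
gripper_force: 0.0
```

Request:
{"op": "servo_tool", "data": {
  "targets": [
    [58, 0, 0, -25, 0, 0, 0],
    [50, 0, 0, -50, 0, 0, 0],
    [40, 5, -8, -64, 0, 0, 0.0],
    [25, 13, -22, -68, 0, 0, 0.1],
    [25, 22, -40, -68, 0, 0, 0.24],
    [25, 32, -60, -68, 0, 0, 0.38],
    [25, 44, -80, -68, 0, 0, 0.52],
    [25, 56, -102, -68, 0, 0, 0.66]
  ]
}}

```text
time_s: 31.65
ee_pos: [482.6, 8.7, 149.3]
tcp_rot: [180.0, 0.1, 141.9]
force: [-0.6, 0.2, -0.2]
opening: 76.9
gripper_force: 0.0
```

```bash
python3 -c "
from h import *
chain(([434.5,-76.5,120],90.6))
cv2.imwrite('pics/t7.png',cv2.resize(optics.grab_frame('side')[120:320,220:420],None,fx=3,fy=3))"
```

```text
t 31.65 pos [482.6   8.7 149.3] rot [1.7997e+02 5.0000e-02 1.4188e+02] F [-0.55  0.17 -0.22] q [ 46.   5. -52. 111.   4.  66.  45.] open 76.9
shift [-14.7 -96.7  29.3] turn [0.001 0.001 0.895]
```

Request:
{"op": "servo_tool", "data": {
  "targets": [
    [25, -2, -18, 0, 0, 0, 0.14],
    [25, -5, -38, 4, 0, 0, 0.28],
    [25, -8, -58, 9, 0, 0, 0.42],
    [25, -11, -76, 14, 0, 0, 0.56],
    [25, -13, -89, 20, 0, 0, 0.7],
    [25, -15, -96, 25, 0, 0, 0.83],
    [25, -15, -97, 29, 0, 0, 0.9],
    [25, -15, -97, 29, 0, 0, 0.9]
  ]
}}

```text
time_s: 32.5
ee_pos: [435.0, -76.9, 119.7]
tcp_rot: [-180.0, 0.0, 90.6]
force: [-0.1, 0.3, -0.3]
opening: 76.8
gripper_force: 0.0
```

Request:
{"op": "servo_tool", "data": {
  "targets": [
    [25, 0, 0, 3, 0, 0, 0],
    [25, 0, 0, 5, 0, 0, 0],
    [25, 0, 0, 5, 0, 0, 0],
    [25, 0, 0, 5, 0, 0, 0],
    [25, 0, 0, 5, 0, 0, 0],
    [25, 0, 0, 5, 0, 0, 0],
    [25, 0, 0, 5, 0, 0, 0],
    [25, 0, 0, 5, 0, 0, 0]
  ]
}}

```text
time_s: 33.3
ee_pos: [435.3, -77.0, 114.6]
tcp_rot: [-180.0, 0.0, 90.6]
force: [0.4, 0.2, 0.3]
opening: 77.1
gripper_force: 0.0
```

```bash
python3 look.py w8; python3 -c "
from h import *
c=dict(np.load('pics/w8.npz'));print(proj('wrist',[[x,y,60] for x,y in [(463.5,-122),(405.5,-122),(405.5,-32),(463.5,-32)]],c))"
```

```text
t 33.3 pos [435.3 -77.  114.6] rot [-180.      0.     90.58] F [0.35 0.18 0.32] q [ 53.   0. -46. 118.   0.  62.   8.] open 77.1
[[352.14997698 267.06260581]
 [279.02325897 266.41459648]
 [275.36848194 152.41616823]
 [357.73793964 153.24113576]]
```

View pics/w8.png

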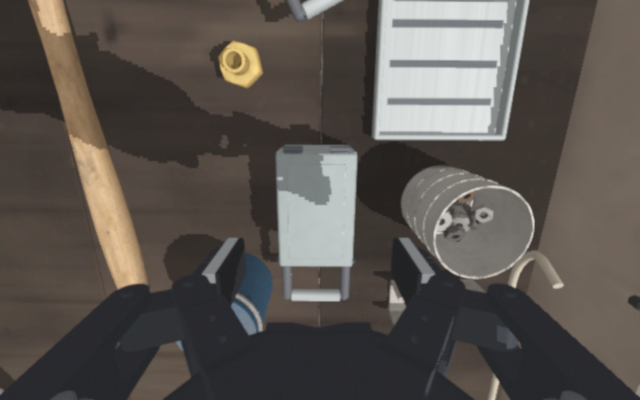

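The middle lid corners at (277,154), (357,152), (352,265) and (280,265) match the prediction within about 1 px. The finger passes about 18 mm from the nut tin.

Request:
{"op": "servo_tool", "data": {
  "targets": [
    [25, 0, 0, 10, 0, 0, 0],
    [25, 0, 0, 30, 0, 0, 0],
    [25, 0, 0, 55, 0, 0, 0],
    [25, 0, 0, 80, 0, 0, 0],
    [25, 0, 0, 94, 0, 0, 0],
    [25, 0, 0, 98, 0, 0, 0],
    [25, 0, 0, 98, 0, 0, 0],
    [50, 0, 0, 98, 0, 0, 0]
  ],
  "grip_force": 80
}}

```text
time_s: 34.15
ee_pos: [436.1, -77.2, 17.4]
tcp_rot: [179.9, 0.0, 90.6]
force: [-0.4, 0.1, 0.2]
opening: 68.5
gripper_force: 0.0
```

Request:
{"op": "servo_tool", "data": {
  "targets": [
    [80, 0, 0, 0, 0, 0, 0],
    [110, 0, 0, 0, 0, 0, 0],
    [140, 0, 0, 0, 0, 0, 0],
    [255, 0, 0, 0, 0, 0, 0],
    [255, 0, 0, 0, 0, 0, 0],
    [255, 0, 0, -2, 0, 0, 0],
    [255, 0, 0, -8, 0, 0, 0],
    [255, 0, 0, -15, 0, 0, 0]
  ]
}}

```text
time_s: 34.95
ee_pos: [434.4, -76.8, 31.4]
tcp_rot: [-179.9, -0.0, 90.6]
force: [-0.4, 0.4, -8.6]
opening: 57.5
gripper_force: 87.1
```

```bash
python3 -c "
from h import *
chain(([435,-77,156],90.6),([539,23.5,156],180))"
```

```text
t 34.95 pos [434.4 -76.8  31.4] rot [-1.7993e+02 -3.0000e-02  9.0580e+01] F [-0.36  0.37 -8.6 ] q [ 50.   9. -46. 122.   8.  52.   1.] open 57.5
shift [-1.000e-01  4.000e-01 -1.246e+02] turn [-0.001 -0.001 -0.   ]
shift [ 99.4 105.    0. ] turn [ 0.    0.   -1.56]
```

Request:
{"op": "servo_tool", "data": {
  "targets": [
    [255, 0, 0, -12, 0, 0, 0],
    [255, 0, 0, -30, 0, 0, 0],
    [255, 0, 0, -52, 0, 0, 0],
    [255, 0, 0, -74, 0, 0, 0],
    [255, 0, 0, -95, 0, 0, 0],
    [255, 0, 0, -112, 0, 0, 0],
    [255, 0, 0, -122, 0, 0, -0.02],
    [255, 0, 0, -125, 0, 0, -0.08]
  ]
}}

```text
time_s: 35.75
ee_pos: [435.9, -77.0, 158.2]
tcp_rot: [179.9, 0.1, 95.3]
force: [-0.7, -0.2, -7.9]
opening: 57.3
gripper_force: 87.4
```

Request:
{"op": "servo_tool", "data": {
  "targets": [
    [255, 5, 5, 0, 0, 0, -0.1],
    [255, 14, 15, 0, 0, 0, -0.23],
    [255, 26, 28, 0, 0, 0, -0.36],
    [255, 38, 42, 0, 0, 0, -0.5],
    [255, 50, 56, 0, 0, 0, -0.64],
    [255, 62, 70, 0, 0, 0, -0.77],
    [255, 74, 83, 0, 0, 0, -0.9],
    [255, 82, 94, 0, 0, 0, -1.03]
  ]
}}

```text
time_s: 36.55
ee_pos: [521.6, 14.4, 156.4]
tcp_rot: [180.0, -0.1, 154.6]
force: [0.5, -0.6, -8.1]
opening: 57.1
gripper_force: 87.5
```

```bash
python3 -c "
from h import *
chain(([539,23.5,156],180))"
```

```text
t 36.55 pos [521.6  14.4 156.4] rot [ 1.7998e+02 -6.0000e-02  1.5459e+02] F [ 0.48 -0.59 -8.11] q [ 44.  11. -53. 105.  10.  68.  53.] open 57.1
shift [-11.8  15.7   0.4] turn [ 0.001 -0.001 -0.444]
```

Request:
{"op": "servo_tool", "data": {
  "targets": [
    [255, -4, 5, 0, 0, 0, -0.12],
    [255, -8, 11, 0, 0, 0, -0.25],
    [255, -11, 15, 0, 0, 0, -0.36],
    [255, -12, 16, 0, 0, 0, -0.42],
    [255, -12, 16, 0, 0, 0, -0.444],
    [255, -12, 16, 0, 0, 0, -0.444],
    [255, -12, 16, 0, 0, 0, -0.444],
    [255, -12, 16, 0, 0, 0, -0.444]
  ]
}}

```text
time_s: 37.35
ee_pos: [539.1, 22.1, 156.6]
tcp_rot: [-180.0, -0.0, 179.6]
force: [0.2, 0.3, -7.5]
opening: 57.2
gripper_force: 87.8
```

```bash
python3 look.py w9; python3 -c "
from h import *
chain(([539,23.5,20],180))"
```

```text
t 37.35 pos [539.1  22.1 156.6] rot [-1.7998e+02 -1.0000e-02  1.7957e+02] F [ 0.15  0.26 -7.51] q [ 45.  15. -57. 103.  13.  69.  74.] open 57.2
t 37.4 pos [539.1  22.1 156.6] rot [-179.98   -0.    179.58] F [-0.08  0.27 -8.66] q [ 45.  15. -57. 103.  13.  69.  74.] open 57.3
shift [1.000e-01 1.400e+00 1.366e+02] turn [-0.    -0.    -0.007]
```

View pics/w9.png

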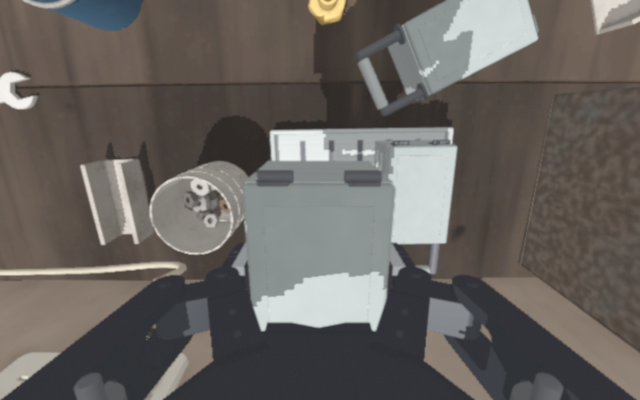

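The first case sits flat in the tray, its lid front edge from (389,149) to (456,146). The tray's front rim runs from (271,131) to (452,129).

```bash
python3 -c "
from h import *
c=dict(np.load('pics/w9.npz'))
print('rim',cast('wrist',[(271,131),(452,129)],14,c).round(1)); print('case1 lid',cast('wrist',[(389,149),(456,146),(446,243)],64,c).round(1))
print('case2 lid',cast('wrist',[(246,184),(391,183)],200,c).round(1))"
```

```text
rim [[484.1 -24.2  14. ]
 [483.4 156.3  14. ]]
case1 lid [[497.2  82.   64. ]
 [495.  138.   64. ]
 [583.5 140.   64. ]]
case2 lid [[494.1  -3.3 200. ]
 [494.1  49.6 200. ]]
```

Request:
{"op": "servo_tool", "data": {
  "targets": [
    [255, 0, 1, 10, 0, 0, -0.005],
    [255, 0, 1, 32, 0, 0, -0.005],
    [255, 0, 1, 60, 0, 0, -0.005],
    [255, 0, 1, 88, 0, 0, -0.005],
    [255, 0, 1, 110, 0, 0, -0.005],
    [255, 0, 1, 124, 0, 0, -0.005],
    [255, 0, 1, 130, 0, 0, -0.005],
    [255, 0, 1, 131, 0, 0, -0.005]
  ]
}}

```text
time_s: 38.2
ee_pos: [539.2, 23.4, 25.1]
tcp_rot: [180.0, -0.0, 179.9]
force: [0.2, -0.5, -7.3]
opening: 57.1
gripper_force: 87.6
```

Request:
{"op": "servo_tool", "data": {
  "targets": [
    [255, 0, 0, 1, 0, 0, 0],
    [255, 0, 0, 2, 0, 0, 0],
    [255, 0, 0, 3, 0, 0, 0],
    [255, 0, 0, 4, 0, 0, 0],
    [255, 0, 0, 4, 0, 0, 0],
    [255, 0, 0, 4, 0, 0, 0],
    [255, 0, 0, 4, 0, 0, 0],
    [255, 0, 0, 4, 0, 0, 0]
  ]
}}

```text
time_s: 39.0
ee_pos: [539.4, 23.2, 21.7]
tcp_rot: [-180.0, 0.0, 179.9]
force: [-0.9, -0.5, -6.9]
opening: 57.2
gripper_force: 87.7
```

Request:
{"op": "servo_tool", "data": {
  "targets": [
    [255, 0, 0, 0.4, 0, 0, 0],
    [255, 0, 0, 0.8, 0, 0, 0],
    [255, 0, 0, 1.2, 0, 0, 0],
    [255, 0, 0, 1.2, 0, 0, 0],
    [255, 0, 0, 1.2, 0, 0, 0],
    [255, 0, 0, 1.2, 0, 0, 0],
    [255, 0, 0, 1.2, 0, 0, 0],
    [255, 0, 0, 1.2, 0, 0, 0]
  ]
}}

```text
time_s: 39.8
ee_pos: [539.3, 23.2, 21.6]
tcp_rot: [-179.9, -0.0, 179.9]
force: [-5.4, -0.9, 5.6]
opening: 57.0
gripper_force: 89.4
```

It is seated and pressing lightly. Release and rise.

Request:
{"op": "servo_tool", "data": {
  "targets": [
    [120, 0, 0, -0.4, 0, 0, 0],
    [75, 0, 0, -0.4, 0, 0, 0],
    [62, 0, 0, -0.4, 0, 0, 0],
    [60, 0, 0, -0.4, 0, 0, 0],
    [60, 0, 0, -0.4, 0, 0, 0],
    [60, 0, 0, -10, 0, 0, 0],
    [60, 0, 0, -30, 0, 0, 0],
    [60, 0, 0, -60, 0, 0, 0]
  ]
}}

```text
time_s: 40.6
ee_pos: [538.2, 23.4, 80.3]
tcp_rot: [180.0, -0.2, 179.9]
force: [0.5, -0.2, 0.3]
opening: 65.4
gripper_force: 0.0
```

Request:
{"op": "servo_tool", "data": {
  "targets": [
    [60, 0, 0, -25, 0, 0, 0],
    [60, 0, 0, -50, 0, 0, 0],
    [60, 4, -8, -72, 0, 0, 0],
    [60, 12, -28, -85, 0, 0, 0],
    [60, 24, -60, -90, 0, 0, 0],
    [60, 38, -92, -90, 0, 0, 0],
    [60, 48, -115, -90, 0, 0, 0],
    [60, 50, -120, -90, 0, 0, 0]
  ]
}}

```text
time_s: 41.4
ee_pos: [488.0, -100.1, 170.9]
tcp_rot: [-179.9, -0.0, 179.6]
force: [-0.3, 0.6, 0.7]
opening: 65.3
gripper_force: 0.0
```

Request:
{"op": "servo_tool", "data": {
  "targets": [
    [60, 10, -25, 0, 0, 0, 0],
    [60, 20, -60, 0, 0, 0, 0],
    [60, 30, -100, 0, 0, 0, 0],
    [60, 38, -140, 0, 0, 0, 0],
    [60, 44, -170, 0, 0, 0, 0],
    [60, 46, -180, 0, 0, 0, 0],
    [60, 46, -180, 0, 0, 0, 0],
    [60, 46, -180, 0, 0, 0, 0]
  ]
}}

```text
time_s: 42.2
ee_pos: [443.8, -274.3, 170.6]
tcp_rot: [179.9, 0.0, -180.0]
force: [-0.1, 1.0, -0.6]
opening: 65.6
gripper_force: 0.0
```

```bash
python3 look.py w10; python3 -c "
from h import *
im=optics.grab_frame('top')[120:270,215:445]; cv2.imwrite('pics/fin.png',cv2.resize(im,None,fx=3.4,fy=3.4,interpolation=cv2.INTER_CUBIC))"
```

```text
t 42.2 pos [ 443.8 -274.3  170.6] rot [ 1.7994e+02  3.0000e-02 -1.7995e+02] F [-0.07  0.96 -0.64] q [ 72.   9. -47. 105.   7.  69. 113.] open 65.6
```

View pics/fin.png

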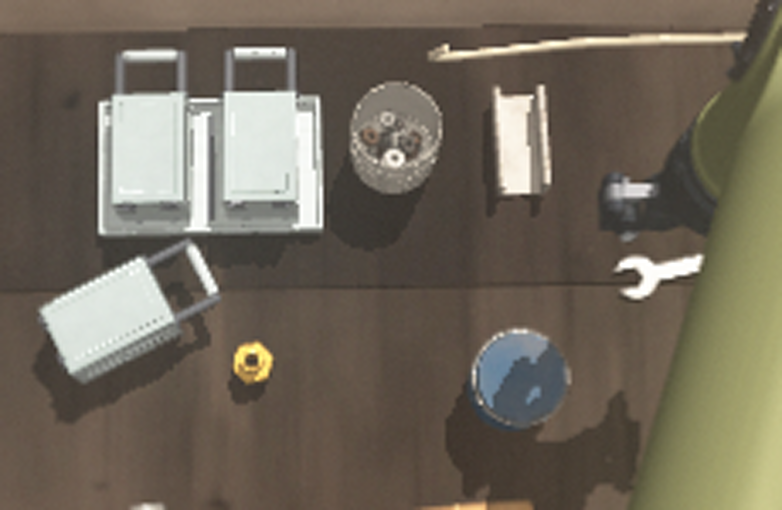

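Both full cases stand flat in the tray, with lids at (112–187, 92–205) and (223–297, 92–203). The empty left case's sleeve at (203,270) is where it started, and the tins, channel and fitting are unmoved.

```bash
python3 -c "
from workcell import close_job
print(close_job())"
```

```text
the job is handed in; nothing more can be done
None
```

I felt all three cases from left to right, set the full ones (middle and right) flat in the steel tray, left the nearly empty left case where it stood, and handed the job in at about 42 s, with no verdict shown yet.

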